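# Hold the feed lane's sprung gate open and push the tube rack through to its dock

### The arm

A 6-joint arm with a two-finger parallel gripper is mounted at the origin on the work surface. World frame = base frame: x ahead of the robot, y to its left, z up, the work surface at z = 0. Lengths are in m, angles in rad, forces in N, time in s.
With the tool pointing down it reaches from about 0.225 to 0.875 m from the base axis. Payload 3.4 kg.
Tool frame: the origin (TCP) lies at the very end of the fingers, on their centre line; the grasp point (between the pads) lies 19 mm behind it (manip.hold_point_z is the distance from the TCP to the grasp point, in m); z points along the fingers, y is the line along which they close (so a half turn about z gives the same grasp; the last joint's range is limited). The gripper opens to 85 mm and grips with 20 to 120 N. Pads are 22 mm wide; open, the fingers measure 114 mm over their backs; the gripper's body (76 mm by 85 mm) begins 54 mm behind the grasp point. The pads swing forward as they close: fully open they stand 13 mm farther back than shut.
Start: joints at [-1.41, 0.276, 1.505, -0, 1.361, -0.121], TCP at [0.16, -0.552, 0.231] pointing down, gripper open.
Joint ranges: [-2.89, 2.89], [-0.75, 2.08], [0.22, 2.7], [-1.18, 4.32], [0.11, 2.71], [-2.7, 2.7]. Speed limits (rad/s): [2.57, 2.57, 3.14, 3.14, 3.14, 3.14].

### API

Orientations are given as a unit quaternion [w, x, y, z].
In Python, from rig import readout, viewer, order, manip gives the robot as it stands. The module is installed in compiled form; this text tells all that it offers.
- The arm moves only by the tool send_rows, never from a script. Its arguments are lists of equal length, an entry for each row: "xyz": the shift along the world's x, y, z in m, a list of three; "delta_rot": the turn, a rotation vector about the world's x, y, z in degrees, a list of three. In form: {"xyz": [[tx, ty, tz], ...], "delta_rot": [[wx, wy, wz], ...]}. A call has 1 to 12 rows; each row shifts and turns the commanded pose from where the row before left it; what a row does not reach is not made up. A row lasts 1/10 s, in which the tool goes at most 50 mm and 8.59 degrees, less where a joint would pass 70% of its speed; a pose out of reach is approached as far as the arm can. A call with a gripper value outside its range is refused whole. "gripper" is the finger opening in m, from 0 to 0.0854, set as the call begins (left out, the last holds). The fingers move at their own pace and stop on an object; "force" is the grip in N (left out, the last holds). Time passes only in rows, so rows that do not move let the fingers close. It gives the time, the measured TCP pose, the force, the opening and the grip force at its end, in the units of the state.
- readout.get_state(): the state, without advancing time (a new reading comes with each control period).
- viewer.get_image(name): name is "scene" or "top"; returns a dict with "color" (480x640x3 uint8, red, green, blue), "depth" (480x640 float32, m along the optical axis (not along the pixel's ray), 0 where there is no reading), "K" (3x3 intrinsics, pixels), "camera_from_world" (4x4, takes a point from world to camera coordinates). Camera axes: x right, y up, looking along -z (the intrinsics and any distortion apply to the point x, -y, -z); pixel columns grow to the right and rows downward; lengths in m; the calibration is good to about 2 mm. A picture is of the moment at which its call begins.
- order.sign_off(): hands the job in; it is judged then, once.
The state is a dict: "clock": time; "qpos": joint angles; "qd": joint speeds; "effort": joint torques, N m; "position": TCP position; "ee_rot": TCP orientation; "contact_force": force on the tool from outside, world axes, zero at the start; "moment": the same for the moment, N m; "width": finger opening in m; "gripper_force": force on a finger pad.
Only numpy, scipy, OpenCV 4.12 (cv2) and the standard library are available. Lean on these libraries where they do the work, as an engineer would, in place of code of your own. Each camera call takes 0.05 s, during which the arm holds its last target. There are 200 camera calls.

### The job

Push the blue tube rack along the white feed lane until it is fully home against the black end stop, holding the sprung orange gate open (pushed outward, away from the lane) with one fingertip all the while the rack goes past it, so that the gate's red blade never touches the rack. Then let the gate close behind the rack and take the hand away. Only push: do not grasp or lift the rack, keep it flat in the lane, and leave everything else on the bench where it stands.

Things in the scene. Friction and masses are not known exactly. Their poses are not given: they have to be found in the camera images.
- lane: Fixed white feed lane, 84 mm wide. Origin on the bench surface, under the lane's middle line, level with the closed gate's red blade. Its y runs along the lane the way the rack is fed; x runs across it, away from the gate. Floor 36 mm above the bench, from y -200 mm (open end) to the stop at y +138. Inside it spans x -33 to +33 mm between kerbs 5 mm thick, tops 44 mm (gate side) and 48 mm above the bench.
- rack: Loose blue tube rack with capped tubes, 60 mm wide (x), 120 long (y), body 50 high, caps to 64 mm; 0.2 to 0.4 kg. End walls flat, 60 mm wide, 50 high. Origin: centre of its underside. It starts on the lane floor upstream of the blade, its y along the lane's y. Home, its origin is at lane y +78 mm and its rear wall at +18 mm, past the blade.
- gate (a joint): Gate hinge angle, rad: 0 closed (flap upright), growing as the flap leans outward (its top towards lane -x), hard stop at 0.95. Hinge line along the lane at lane x -43 mm, 7 mm above the bench. A spring shuts it: 0.5 rad takes about 2 N at 65 mm above the hinge. The blade clears the rack beyond about 0.4; 0.45 to 0.75 is well clear.
- flap: The gate's flap: upright orange plate with a yellow upper edge beside the lane, 5 mm thick, 240 mm long, from lane y -200 to +40 mm, top 105 mm above the bench; closed, its inner face is at lane x -40 mm. Any point of that face can be pushed outward, also while sliding along it. Origin on the hinge line, at the middle of its length (lane y -80 mm).
- blade (a point): Inner end of the red stop blade on the flap. The blade is 8 mm thick along the lane, centred at lane y 0. Closed, it reaches from the flap to lane x -16 mm, at 47 to 57 mm above the bench, and blocks the rack. Swung, it never rises above 65 mm over the bench, so fingertips higher than that pass over it. This point: middle of its end face, 52 mm above the bench when closed.
- flap_top (a point): Middle of the flap's inner upper edge (lane y -80 mm, 105 mm above the bench when closed); moves with the gate.
- stop (a point): Foot of the black end stop's face, on the lane floor's middle line (lane y +138 mm); the rack's front wall touches this face when home. The stop's top is 70 mm above the bench; behind it stands a white docking head, 130 x 100 mm, 100 mm high.
- beaker: Bystander, not to be disturbed: glass beaker, 64 mm wide, 75 high; origin at the centre of its underside.
- flask: Bystander, not to be disturbed: green conical flask, 74 mm wide, 104 high; origin at the centre of its underside.
- stopper: Bystander, not to be disturbed: small orange stopper, 34 mm wide, 30 high; origin at the centre of its underside.
- tip_box: Bystander, not to be disturbed: green divided box, 80 x 120 x 45 mm; origin at the centre of its underside.
- reagent: Bystander, not to be disturbed: amber bottle, 72 mm wide, 160 high; origin at the centre of its underside.
- jar: Bystander, not to be disturbed: white jar with blue lid, 68 mm wide, 85 high; origin at the centre of its underside.
- solvent: Bystander, not to be disturbed: clear plastic bottle, 80 mm wide, 150 high; origin at the centre of its underside.
Not all that is in view belongs to the job. What is shaped like the rack but pink or yellow is not meant.

How it is judged:
By the outcome, as a careful person would: the job done as asked, in the order asked, and still so for the second after the job is handed in, with the robot touching nothing.
It also fails if it takes over 45 s, if anything falls off the work surface, if the arm or the gripper's body presses on something with over 40 N, if the wrist force passes 120 N, or if a joint passes its speed limit or range.

## Working session

There is one attempt and no reset: what is moved stays moved. The work goes in short steps, Python scripts to look and compute and a tool call to move; the robot and the scene stay as the last step left them, time stands still between calls to the robot, and variables do not carry over. Pictures are saved under pics/ and viewed, at most 10 in all, crops included, and the job is handed in when it is done.

Besides the shell and the picture viewer there is one more tool, called after ">>>" by a JSON object that holds its "api" and its "payload". send_rows: Moves the arm, as the interface text tells. Its arguments: {"type":"object","properties":{"xyz":{"type":"array"},"delta_rot":{"type":"array"},"gripper":{"type":"number"},"force":{"type":"number"}},"required":["xyz","delta_rot"]}

```bash
mkdir -p pics
cat > h.py <<'E'
import numpy as np, cv2
from rig import readout, viewer, order, manip
def save(name,fn):
    im=viewer.get_image(name); cv2.imwrite('pics/'+fn+'.png',im['color'][:,:,::-1]); np.savez('pics/'+fn+'.npz',**im); return im
def world(im,u,v,z=None):
    K=im['K'];T=np.linalg.inv(im['camera_from_world'])
    r=np.array([(u-K[0,2])/K[0,0],-(v-K[1,2])/K[1,1],-1.])
    o=T[:3,3];d=T[:3,:3]@r
    s=(z-o[2])/d[2] if z is not None else im['depth'][int(v),int(u)]
    return o+s*d
E
python3 - <<'E'
from h import *
save('scene','s0');save('top','t0');s=readout.get_state();print(s['position'],s['ee_rot'],s['contact_force'],s['clock'])
E
```

```text
[ 0.15979809 -0.5518563   0.23051988] [-8.30373222e-04  9.90090130e-01  1.40430924e-01 -3.10658534e-05] [-0.69581845 -0.20822205  0.20592858] 0.1
```

View pics/t0.png

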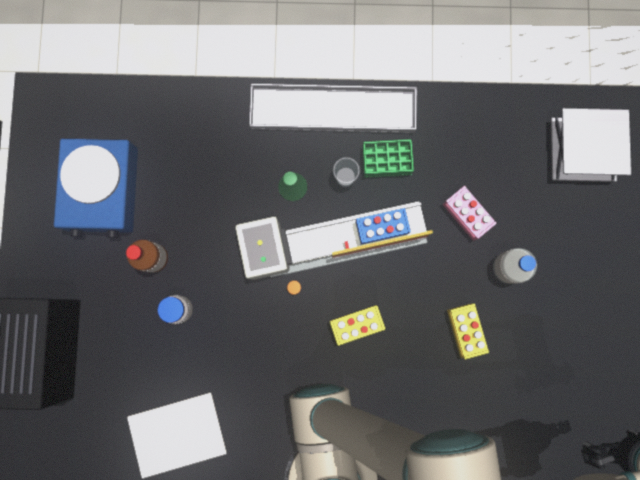

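View pics/s0.png

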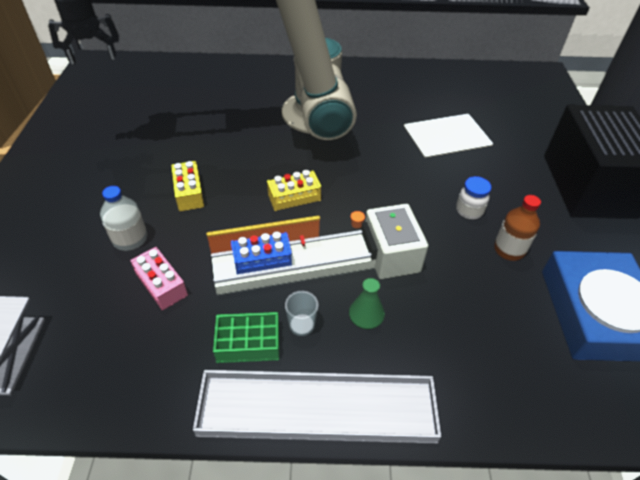

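Run:
```python
from h import *
im=np.load('pics/t0.npz');c=im['color'][195:290,230:440,::-1]
cv2.imwrite('pics/c0.png',cv2.resize(c,None,fx=3.8,fy=3.8,interpolation=cv2.INTER_CUBIC))
```

```text
(no output)
```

View pics/c0.png

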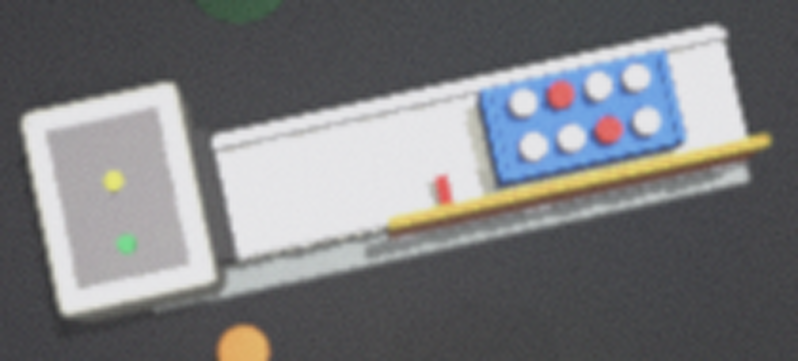

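Run:
```python
from h import *
im=np.load('pics/t0.npz')
P={'fl_dn':(391,219,.105,-40,40),'fl_up':(768,136,.105,-40,-200),'k_up':(722,27,.048,38,-200),'k_dn':(214,134,.048,38,138),'blade':(441,178,.057,-16,0),
'rFf':(480,92,.086),'rRf':(663,53,.086),'rRn':(684,143,.086),'rFn':(499,186,.086)}
W={k:world(im,230+p[0]/3.8,195+p[1]/3.8,p[2])[:2] for k,p in P.items()}
ks=['fl_dn','fl_up','k_up','k_dn']
A=np.array([np.array(P[k][3:])/1000 for k in ks]);B=np.array([W[k] for k in ks])
a0,b0=A.mean(0),B.mean(0);U,S,V=np.linalg.svd((A-a0).T@(B-b0));R=(U@V).T;t=b0-R@a0
print('yaw',np.degrees(np.arctan2(R[1,0],R[0,0])),'t',t,np.linalg.det(R))
for k in W: print(k,W[k].round(4),'lane mm',(1000*R.T@(W[k]-t)).round(1))
np.savez('lane.npz',R=R,t=t)
for d in [(0,-185),(0,-250),(0,5)]: print(d,R@(np.array(d)/1000)+t)
```

```text
yaw 13.463522667975665 t [ 0.59106045 -0.01563578] 1.0000000000000002
fl_dn [0.541  0.0118] lane mm [-42.3  38.3]
fl_up [ 0.5977 -0.2189] lane mm [ -40.8 -199.2]
k_up [ 0.6752 -0.1985] lane mm [  39.3 -197.5]
k_dn [0.5981 0.1263] lane mm [ 39.8 136.4]
blade [ 0.5722 -0.0195] lane mm [-19.2   0.7]
rFf [ 0.6237 -0.042 ] lane mm [ 25.6 -33.3]
rRf [ 0.651  -0.1561] lane mm [  25.6 -150.6]
rRn [ 0.5946 -0.1698] lane mm [ -32.5 -150.7]
rFn [ 0.5649 -0.055 ] lane mm [-34.6 -32.2]
(0, -185) [ 0.63413331 -0.19555167]
(0, -250) [ 0.64926701 -0.25876537]
(0, 5) [ 0.58989632 -0.01077319]
```

>>> {"api": "send_rows", "payload": {"xyz": [[0.04,0.03,0],[0.04,0.03,0],[0.04,0.03,0],[0.04,0.03,0],[0.04,0.03,0],[0.04,0.03,0],[0.04,0.03,0],[0.04,0.03,0],[0.04,0.03,0],[0.04,0.03,0],[0.04,0.03,0],[0.04,0.03,0]], "delta_rot": [[0,0,7.28],[0,0,7.28],[0,0,7.28],[0,0,7.28],[0,0,7.28],[0,0,7.28],[0,0,7.28],[0,0,7.28],[0,0,7.28],[0,0,7.28],[0,0,7.28],[0,0,7.28]], "gripper": 0.06}}

```text
clock: 1.3
position: [0.6411, -0.1907, 0.2308]
ee_rot: [-0.0, 0.617, 0.787, -0.0]
contact_force: [0.8, -0.9, 0.8]
width: 0.0602
gripper_force: 0.0
```

>>> {"api": "send_rows", "payload": {"xyz": [[0,0,0],[0,0,0],[0,0,-0.02],[0,0,-0.03],[0,0,-0.03],[0,0,0],[0,0,0]], "delta_rot": [[0,0,0],[0,0,0],[0,0,0],[0,0,0],[0,0,0],[0,0,0],[0,0,0]]}}

```text
clock: 2.0
position: [0.6389, -0.1934, 0.1515]
ee_rot: [-0.0, 0.62, 0.785, -0.0]
contact_force: [0.3, 0.6, 0.9]
width: 0.06
gripper_force: 0.0
```

```bash
cat >> h.py <<'E'
def st():
    L=np.load('lane.npz');s=readout.get_state();from scipy.spatial.transform import Rotation as Ro
    q=s['ee_rot'];M=Ro.from_quat([q[1],q[2],q[3],q[0]]).as_matrix()
    print('t',s['clock'],'p',s['position'].__array__().round(4) if hasattr(s['position'],'__array__') else s['position'],'lane',(1000*L['R'].T@(np.array(s['position'])[:2]-L['t'])).round(1),'w',s['width'],'F lane',(L['R'].T@np.array(s['contact_force'])[:2]).round(2),s['contact_force'][2],'tool y ang',np.degrees(np.arctan2(M[1,1],M[0,1])),'z',M[:,2].round(3))
E
python3 - <<'E'
from h import *
st();im=save('scene','s1');it=save('top','t1')
a=cv2.resize(im['color'][150:310,180:400,::-1],None,fx=3,fy=3,interpolation=cv2.INTER_CUBIC)
cv2.imwrite('pics/s1c.png',a)
E
```

```text
t 2.0 p [ 0.6389 -0.1934  0.1515] lane [   5.2 -184. ] w 0.06002038220074242 F lane [0.45 0.48] 0.9492290966521717 tool y ang 13.398071155187703 z [-0.001  0.    -1.   ]
```

View pics/s1c.png

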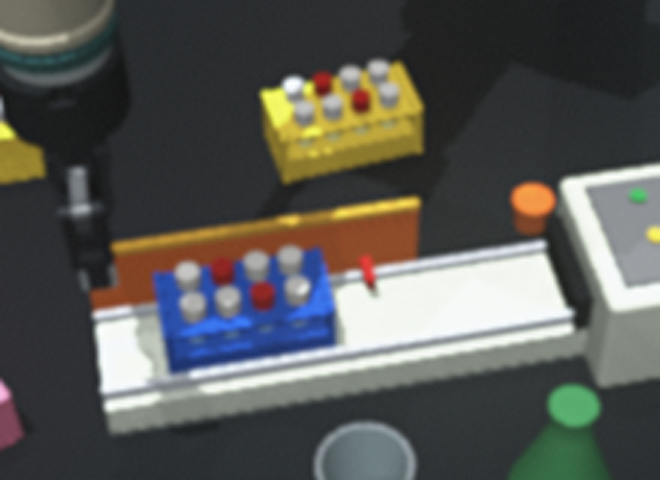

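>>> {"api": "send_rows", "payload": {"xyz": [[0.0078,0.0019,0],[0,0,0],[0,0,-0.025],[0,0,-0.03],[0,0,-0.0285],[0,0,0],[0,0,0]], "delta_rot": [[0,0,0],[0,0,0],[0,0,0],[0,0,0],[0,0,0],[0,0,0],[0,0,0]]}}

```text
clock: 2.8
position: [0.6482, -0.1905, 0.0683]
ee_rot: [0.0, 0.619, 0.785, 0.0]
contact_force: [0.3, 0.4, -0.2]
width: 0.0598
gripper_force: 0.0
```

Run:
```python
from h import *
st();im=save('scene','s2');it=save('top','t2')
a=cv2.resize(im['color'][190:290,180:330,::-1],None,fx=4,fy=4,interpolation=cv2.INTER_CUBIC)
cv2.imwrite('pics/s2c.png',a)
```

```text
t 2.8 p [ 0.6482 -0.1905  0.0683] lane [  14.8 -183.3] w 0.05976196824839629 F lane [0.36 0.32] -0.2040914268380699 tool y ang 13.520499457568297 z [ 0. -0. -1.]
```

View pics/s2c.png

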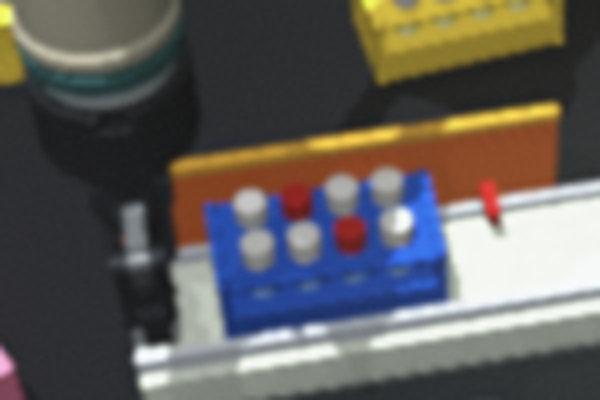

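>>> {"api": "send_rows", "payload": {"xyz": [[-0.0124,-0.003,0],[-0.0124,-0.003,0],[-0.0124,-0.003,0],[-0.0124,-0.003,0],[0,0,0],[0,0,0]], "delta_rot": [[0,0,0],[0,0,0],[0,0,0],[0,0,0],[0,0,0],[0,0,0]]}}

```text
clock: 3.5
position: [0.5978, -0.2027, 0.0684]
ee_rot: [0.0, 0.619, 0.785, 0.0]
contact_force: [1.1, -0.2, 1.4]
width: 0.0597
gripper_force: 0.7
```

Run:
```python
from h import *
st();it=save('top','t3');im=save('scene','s3')
a=cv2.resize(it['color'][195:290,230:440,::-1],None,fx=3.8,fy=3.8,interpolation=cv2.INTER_CUBIC)
b=cv2.resize(im['color'][190:290,180:330,::-1],(345,230),interpolation=cv2.INTER_CUBIC)
c=np.zeros((a.shape[0]+230,a.shape[1],3),np.uint8);c[:a.shape[0]]=a;c[a.shape[0]:,:345]=b
cv2.imwrite('pics/c3.png',c)
```

```text
t 3.5 p [ 0.5978 -0.2027  0.0684] lane [ -37.  -183.5] w 0.05973207511828528 F lane [ 0.99 -0.47] 1.3676017756479861 tool y ang 13.452971419299843 z [ 0.001 -0.    -1.   ]
```

View pics/c3.png

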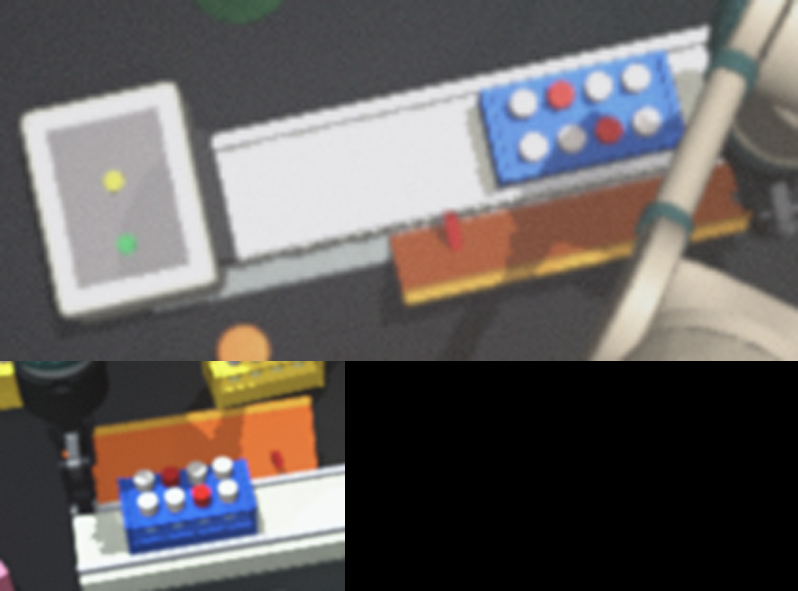

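```bash
cat >> h.py <<'E'
def gate(im,u,v):
    L=np.load('lane.npz');f=[]
    for th in np.arange(0,.96,.01):
        z=(7+98*np.cos(th)+3*np.sin(th))/1000;x=-43+3*np.cos(th)-98*np.sin(th)
        p=1000*L['R'].T@(world(im,u,v,z)[:2]-L['t']);f.append((abs(p[0]-x),th,p))
    return min(f,key=lambda a:a[0])
E
python3 - <<'E'
from h import *
im=np.load('pics/t3.npz')
print(gate(im,230+404/3.8,195+292/3.8),gate(im,230+742/3.8,195+215/3.8))
E
```

```text
(np.float64(0.22357442641420278), np.float64(0.5), array([-87.12738067,  39.70616715])) (np.float64(0.23743490556647373), np.float64(0.47000000000000003), array([ -84.4707162, -174.1317756]))
```

>>> {"api": "send_rows", "payload": {"xyz": [[-0.0058,-0.0014,0],[-0.0014,0.0058,0],[-0.0023,0.0097,0],[-0.0023,0.0097,0],[-0.0023,0.0097,0],[-0.0023,0.0097,0],[-0.0023,0.0097,0],[-0.0023,0.0097,0],[-0.0023,0.0097,0],[-0.0023,0.0097,0],[-0.0014,0.0058,0],[0,0,0]], "delta_rot": [[0,0,0],[0,0,0],[0,0,0],[0,0,0],[0,0,0],[0,0,0],[0,0,0],[0,0,0],[0,0,0],[0,0,0],[0,0,0],[0,0,0]]}}

```text
clock: 4.8
position: [0.5706, -0.1132, 0.0678]
ee_rot: [-0.001, 0.619, 0.785, 0.0]
contact_force: [1.5, 0.9, 2.1]
width: 0.0602
gripper_force: 0.7
```

Run:
```python
from h import *
st();it=save('top','t4');im=save('scene','s4')
a=cv2.resize(it['color'][195:290,230:440,::-1],None,fx=3.8,fy=3.8,interpolation=cv2.INTER_CUBIC)
b=cv2.resize(im['color'][190:290,180:400,::-1],(506,230),interpolation=cv2.INTER_CUBIC)
c=np.zeros((a.shape[0]+230,a.shape[1],3),np.uint8);c[:a.shape[0]]=a;c[a.shape[0]:,:506]=b
cv2.imwrite('pics/c4.png',c)
```

```text
t 4.8 p [ 0.5706 -0.1132  0.0678] lane [-42.6 -90.1] w 0.060168727188363406 F lane [1.71 0.48] 2.1086625787661974 tool y ang 13.52914200349095 z [-0.001  0.001 -1.   ]
```

View pics/c4.png

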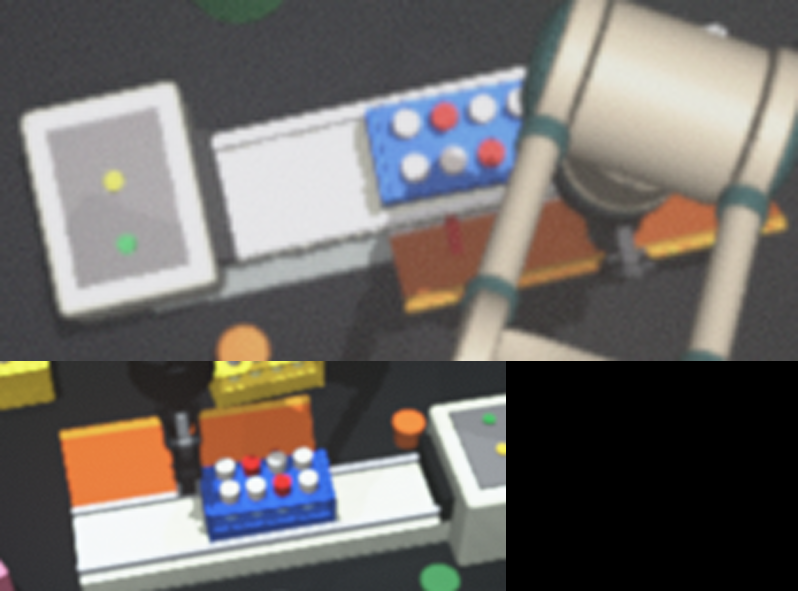

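>>> {"api": "send_rows", "payload": {"xyz": [[-0.0014,0.0058,0],[-0.0023,0.0097,0],[-0.0023,0.0097,0],[-0.0023,0.0097,0],[-0.0023,0.0097,0],[-0.0023,0.0097,0],[-0.0023,0.0097,0],[-0.0023,0.0097,0],[-0.0023,0.0097,0],[-0.0007,0.0029,0],[0,0,0]], "delta_rot": [[0,0,0],[0,0,0],[0,0,0],[0,0,0],[0,0,0],[0,0,0],[0,0,0],[0,0,0],[0,0,0],[0,0,0],[0,0,0]]}}

```text
clock: 6.0
position: [0.5501, -0.0272, 0.0678]
ee_rot: [-0.001, 0.619, 0.785, 0.0]
contact_force: [0.9, 1.4, 1.4]
width: 0.0597
gripper_force: 0.7
```

Run:
```python
from h import *
st()
```

```text
t 6.0 p [ 0.5501 -0.0272  0.0678] lane [-42.6  -1.7] w 0.05965804377397862 F lane [1.19 1.1 ] 1.407311360904574 tool y ang 13.519943209617184 z [-0.001  0.001 -1.   ]
```

>>> {"api": "send_rows", "payload": {"xyz": [[-0.0005,0.0019,0],[-0.0005,0.0019,0],[0,0,0]], "delta_rot": [[0,0,0],[0,0,0],[0,0,0]]}}

```text
clock: 6.3
position: [0.5497, -0.0247, 0.0678]
ee_rot: [0.0, 0.619, 0.785, 0.0]
contact_force: [1.6, -1.7, -0.3]
width: 0.0599
gripper_force: 0.9
```

Run:
```python
from h import *
st()
```

```text
t 6.3 p [ 0.5497 -0.0247  0.0678] lane [-42.4   0.9] w 0.05990478614088401 F lane [ 1.18 -2.06] -0.33729694052221826 tool y ang 13.493490015346651 z [ 0. -0. -1.]
```

>>> {"api": "send_rows", "payload": {"xyz": [[-0.0005,0.0019,0],[-0.0005,0.0019,0],[0,0,0]], "delta_rot": [[0,0,0],[0,0,0],[0,0,0]]}}

```text
clock: 6.6
position: [0.5485, -0.0206, 0.0678]
ee_rot: [-0.0, 0.619, 0.785, 0.0]
contact_force: [1.3, -0.6, -0.2]
width: 0.06
gripper_force: 1.0
```

>>> {"api": "send_rows", "payload": {"xyz": [[-0.0003,0.0015,0],[0,0,0]], "delta_rot": [[0,0,0],[0,0,0]]}}

```text
clock: 6.8
position: [0.5482, -0.0191, 0.0678]
ee_rot: [-0.0, 0.619, 0.785, 0.0]
contact_force: [1.9, -0.5, 1.2]
width: 0.0597
gripper_force: 1.0
```

Run:
```python
from h import *
st();it=save('top','t5');im=save('scene','s5')
a=cv2.resize(it['color'][195:290,230:440,::-1],None,fx=3.8,fy=3.8,interpolation=cv2.INTER_CUBIC)
b=cv2.resize(im['color'][190:290,180:400,::-1],(506,230),interpolation=cv2.INTER_CUBIC)
c=np.zeros((a.shape[0]+230,a.shape[1],3),np.uint8);c[:a.shape[0]]=a;c[a.shape[0]:,:506]=b
cv2.imwrite('pics/c5.png',c)
```

```text
t 6.8 p [ 0.5482 -0.0191  0.0678] lane [-42.5   6.6] w 0.05967940224795669 F lane [ 1.76 -0.91] 1.206052468597434 tool y ang 13.507895734429772 z [-0.  0. -1.]
```

View pics/c5.png

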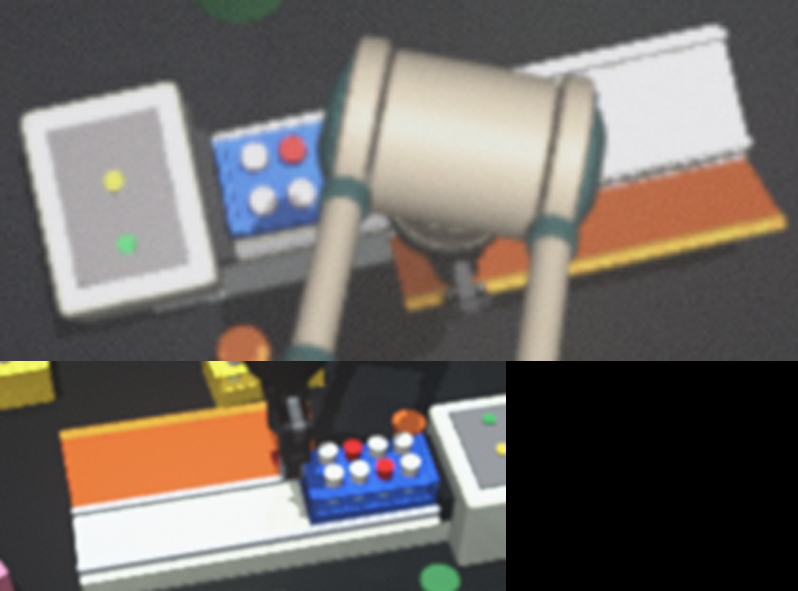

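>>> {"api": "send_rows", "payload": {"xyz": [[-0.0003,0.0012,0],[0,0,0]], "delta_rot": [[0,0,0],[0,0,0]]}}

```text
clock: 7.1
position: [0.548, -0.018, 0.0678]
ee_rot: [0.0, 0.619, 0.785, 0.0]
contact_force: [1.9, -2.2, -0.5]
width: 0.0601
gripper_force: 1.1
```

>>> {"api": "send_rows", "payload": {"xyz": [[-0.0003,0.0012,0],[0,0,0]], "delta_rot": [[0,0,0],[0,0,0]]}}

```text
clock: 7.3
position: [0.5486, -0.0176, 0.0682]
ee_rot: [0.001, 0.619, 0.785, 0.0]
contact_force: [1.2, -4.3, 1.5]
width: 0.06
gripper_force: 2.6
```

>>> {"api": "send_rows", "payload": {"xyz": [[-0.0002,0.001,0],[0,0,0]], "delta_rot": [[0,0,0],[0,0,0]]}}

```text
clock: 7.5
position: [0.549, -0.0173, 0.0684]
ee_rot: [0.002, 0.619, 0.785, 0.0]
contact_force: [4.1, -6.5, -0.4]
width: 0.06
gripper_force: 3.7
```

>>> {"api": "send_rows", "payload": {"xyz": [[-0.0002,0.001,0],[0,0,0]], "delta_rot": [[0,0,0],[0,0,0]]}}

```text
clock: 7.7
position: [0.5496, -0.017, 0.0687]
ee_rot: [0.003, 0.619, 0.785, -0.0]
contact_force: [4.2, -7.6, 0.7]
width: 0.06
gripper_force: 4.7
```

>>> {"api": "send_rows", "payload": {"xyz": [[0.0012,-0.0049,0],[0.0023,-0.0097,0],[0.0023,-0.0097,0],[0.0023,-0.0097,0],[0.0023,-0.0097,0],[0.0097,0.0023,0],[0.0097,0.0023,0],[0.0097,0.0023,0],[0.0097,0.0023,0],[0.0097,0.0023,0],[0.0058,0.0014,0],[0,0,0]], "delta_rot": [[0,0,0],[0,0,0],[0,0,0],[0,0,0],[0,0,0],[0,0,0],[0,0,0],[0,0,0],[0,0,0],[0,0,0],[0,0,0],[0,0,0]]}}

```text
clock: 8.9
position: [0.6126, -0.0452, 0.0675]
ee_rot: [-0.0, 0.619, 0.786, -0.0]
contact_force: [-0.5, -0.7, -0.9]
width: 0.0598
gripper_force: 0.0
```

Run:
```python
from h import *
st()
```

```text
t 8.9 p [ 0.6126 -0.0452  0.0675] lane [ 14.1 -33.8] w 0.05984928533115556 F lane [-0.68 -0.57] -0.9003704578482583 tool y ang 13.551852210438819 z [-0.  0. -1.]
```

Fingers are clear of the gate; lift straight up and move away upstream.

>>> {"api": "send_rows", "payload": {"xyz": [[0,0,0.02],[0,0,0.03],[0,0,0.04],[0,0,0.04],[0,0,0.04],[0,-0.04,0],[0,-0.04,0],[0,-0.04,0],[0,-0.04,0],[0,-0.04,0],[0,0,0],[0,0,0]], "delta_rot": [[0,0,0],[0,0,0],[0,0,0],[0,0,0],[0,0,0],[0,0,0],[0,0,0],[0,0,0],[0,0,0],[0,0,0],[0,0,0],[0,0,0]]}}

```text
clock: 10.1
position: [0.6111, -0.2461, 0.2371]
ee_rot: [-0.001, 0.62, 0.785, 0.0]
contact_force: [-0.0, 0.2, -0.0]
width: 0.0598
gripper_force: 0.0
```

Run:
```python
from h import *
st();it=save('top','t6');im=save('scene','s6')
a=cv2.resize(it['color'][195:290,230:440,::-1],None,fx=3.8,fy=3.8,interpolation=cv2.INTER_CUBIC)
b=cv2.resize(im['color'][190:290,180:400,::-1],(506,230),interpolation=cv2.INTER_CUBIC)
c=np.zeros((a.shape[0]+230,a.shape[1],3),np.uint8);c[:a.shape[0]]=a;c[a.shape[0]:,:506]=b
cv2.imwrite('pics/c6.png',c)
```

```text
t 10.1 p [ 0.6111 -0.2461  0.2371] lane [ -34.2 -228.8] w 0.05978042179335931 F lane [0.01 0.19] -0.03879767761415275 tool y ang 13.389586824772952 z [-0.002  0.001 -1.   ]
```

View pics/c6.png

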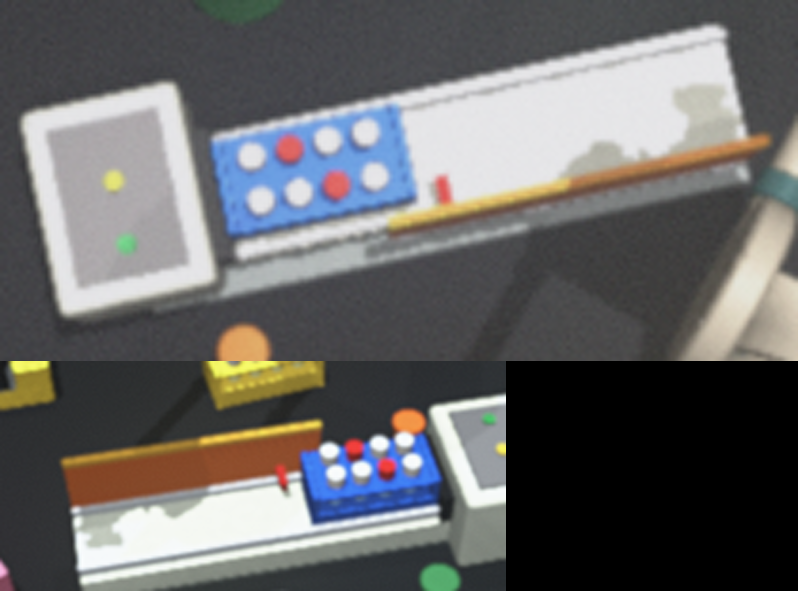

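Run:
```python
from h import *
L=np.load('lane.npz');im=np.load('pics/t6.npz')
for u,v in [(212,140),(231,235),(397,103),(415,197)]: print((1000*L['R'].T@(world(im,230+u/3.8,195+v/3.8,.086)[:2]-L['t'])).round(1))
```

```text
[ 31.1 136.6]
[-29.6 137. ]
[29.7 18.9]
[-30.4  20.4]
```

Rack front measures +137 and its rear about +19, which matches home within the measuring error; the push also stalled at 8 N against the stop.

```bash
python3 -c "
from h import *
print(order.sign_off())"
```

```text
the job is handed in; nothing more can be done
None
```

The blue rack is home against the end stop (within about 1–2 mm by camera, with the push stalling at about 8 N), the gate was held open with one fingertip throughout the pass and has closed behind it, the hand is clear, and the job is handed in.

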